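Fetch a piston from behind two tall parts

TASK

The small aluminium piston stands in the parts tray behind two tall parts. Move the green silencer and the yellow valve out of the way so that both stand on the blue mat, then stand the piston upright inside the red ring of the assembly block, and after that put the silencer back upright on the middle of the green plate and the valve back upright on the middle of the yellow plate. Leave the bearing, the little carton and the wrench where they are.

Things in the scene. Friction and masses are not known exactly. Their poses are not given: they have to be found in the camera images.
- silencer_mid (a point): Compressor intake silencer: green round canister (54 mm diameter, 90 mm tall, dark bands) with a steel pipe neck on top (28 mm diameter, 50 mm tall), 140 mm in all, 0.25 to 0.5 kg, loose on the green plate. Point on its axis half-way up, 70 mm above its underside; the neck, where it is best gripped, spans 20 to 70 mm above this point. z is its axis, upward.
- valve_mid (a point): Unloader valve: yellow square block (54 x 54 mm, 90 mm tall) with a round brass neck on top (28 mm diameter, 50 mm tall), 140 mm in all, 0.28 to 0.56 kg, loose on the yellow plate. Point on its axis half-way up, 70 mm above its underside; the neck, where it is best gripped, spans 20 to 70 mm above this point. x, y square to its sides, z upward.
- piston_mid (a point): Piston: bright aluminium cylinder, 46 mm diameter, 44 mm tall, dark rings near the top, 0.13 to 0.25 kg, loose and upright on the tray's floor behind (farther from the robot than) the silencer and the valve, about 10 to 25 mm from them. Point at its centre, 22 mm above its underside; z is its axis, upward (crown up).
- green_plate: Home of the silencer: green plate 78 x 68 x 2 mm (x, y, z), fixed in a shallow grey tray (190 x 230 mm, floor 3 mm; steel fence 18 mm high left, right and far). Origin at the centre of its underside, 3 mm above the table. Axes along the tray's: x away from the robot, towards the piston's row; y towards or from the yellow plate, centres 74 mm apart.
- yellow_plate: Home of the valve: yellow steel plate 78 x 68 x 2 mm, fixed in the tray beside the green plate (either may be on the left), same axes. Origin at the centre of its underside, 3 mm above the table; its upper face is 2 mm above the origin.
- mat: Side area: blue mat 130 x 200 x 3 mm (x, y, z), fixed on the table to one side of the tray. Origin at the centre of its underside on the table; upper face 3 mm above it. There is room for the two tall parts side by side along its y axis.
- block: Assembly block: dark round steel plate, 110 mm diameter, 12 mm thick, fixed on the table on the other side of the tray from the mat, with a raised red ring on top (66 mm inner, 78 mm outer diameter, 4 mm high), concentric. Origin at the centre of its underside on the table. The piston stands inside the ring, on the upper face 12 mm above the origin.
- bearing_mid (a point): Bystander: steel bearing ring, 40 mm diameter, 14 mm high, lying flat loose in a far corner of the tray. Point at its centre.
- carton_mid (a point): Bystander: little cardboard carton with a red band, 45 x 36 x 34 mm (x, y, z), loose in the other far corner of the tray. Point at its centre.
- wrench_grip (a point): Bystander: steel wrench, 160 mm long, lying loose on the table between the robot and the tray. Point on its handle; x along its length.
Mind the look-alikes: they are no part of the job. What is meant by the part that bears piston_mid is not orange, and is the larger of those in its own colour.

How it is judged:
On the way, in this order (a step that is already met when the one before it is completed fails the run):
1. the silencer and the valve both stand upright on the blue mat, let go, while the piston is still in its place (angle between each of silencer_mid, valve_mid's own z axis and vertical below 0.12 rad and x of silencer_mid in the frame of mat between -0.065 and 0.065 m and y of silencer_mid in the frame of mat between -0.1 and 0.1 m and z of silencer_mid in the frame of mat between 0.067 and 0.077 m and x of valve_mid in the frame of mat between -0.065 and 0.065 m and y of valve_mid in the frame of mat between -0.1 and 0.1 m and z of valve_mid in the frame of mat between 0.067 and 0.077 m and contact force between the fingers and silencer below 0.2 N and contact force between the fingers and valve below 0.2 N and distance of piston_mid from where it was at the start of the episode below 0.02 m), for 0.2 s.
2. the piston stands upright inside the red ring, let go, while the silencer and the valve still stand on the mat (angle between each of piston_mid, silencer_mid, valve_mid's own z axis and vertical below 0.12 rad and horizontal distance between piston_mid and block below 0.012 m and z of piston_mid in the frame of block between 0.03 and 0.0375 m and contact force between the fingers and piston below 0.2 N and x of silencer_mid in the frame of mat between -0.065 and 0.065 m and y of silencer_mid in the frame of mat between -0.1 and 0.1 m and z of silencer_mid in the frame of mat between 0.067 and 0.077 m and x of valve_mid in the frame of mat between -0.065 and 0.065 m and y of valve_mid in the frame of mat between -0.1 and 0.1 m and z of valve_mid in the frame of mat between 0.067 and 0.077 m), for 0.2 s.
At the end, for the whole second after the job is handed in: The piston stands upright (within 7 degrees) on the assembly block inside the red ring (axis within 12 mm of the block's), the silencer stands upright on the green plate and the valve on the yellow plate (axis within 15 mm of the plate's centre), all released and at rest (angle between each of piston_mid, silencer_mid, valve_mid's own z axis and vertical below 0.12 rad and horizontal distance between piston_mid and block below 0.012 m and z of piston_mid in the frame of block between 0.03 and 0.0375 m and horizontal distance between silencer_mid and green_plate below 0.015 m and z of silencer_mid in the frame of green_plate between 0.067 and 0.0755 m and horizontal distance between valve_mid and yellow_plate below 0.015 m and z of valve_mid in the frame of yellow_plate between 0.067 and 0.0755 m and linear speed of each of silencer, valve, piston below 0.02 m/s and contact force between the fingers and silencer below 0.2 N and contact force between the fingers and valve below 0.2 N and contact force between the fingers and piston below 0.2 N); the robot touches nothing.
It fails at once if the bearing, the carton or the wrench is moved (more than 20 mm) (distance of any of bearing_mid, carton_mid, wrench_grip from where it was at the start of the episode above 0.02 m).
It fails at once if the silencer, the valve or the piston is knocked over (tilted beyond 45 degrees) (angle between any of silencer_mid, valve_mid, piston_mid's own z axis and vertical above 0.79 rad).
It also fails if it takes over 128 s, if anything falls off the work surface, if the arm or the gripper's body presses on something with over 40 N, if the wrist force passes 120 N, or if a joint passes its speed limit or range.

ROBOT

A 6-joint arm with a two-finger parallel gripper is mounted at the origin on the work surface. World frame = base frame: x ahead of the robot, y to its left, z up, the work surface at z = 0. Lengths are in m, angles in rad, forces in N, time in s.
With the tool pointing down it reaches from about 0.25 to 0.8 m from the base axis. Payload 8.5 kg.
Tool frame: the origin (TCP) lies midway between the tips of the shut fingers; the grasp point (between the pads) lies 19 mm behind it (manip.grip_point_offset is the distance from the TCP to the grasp point, in m); z points along the fingers, x is the direction in which the jaws open and shut, and the axes are right-handed (so a half turn about z gives the same grasp; the last joint's range is limited). The gripper opens to 85 mm and grips with 20 to 120 N. Pads are 22 mm wide; open, the fingers measure 114 mm over their backs; the gripper's body (76 mm by 85 mm) begins 54 mm behind the grasp point. The pads swing forward as they close: fully open they stand 13 mm farther back than shut.
Start: joints at [0, 0.238, -0.013, 1.319, 0, 1.571], TCP at [0.525, -0, 0.192] pointing down, gripper open.
Joint ranges: [-2.66, 2.66], [-1.03, 1.9], [-1.14, 1.46], [-1.82, 2.27], [-1.45, 1.34], [-3.14, 3.14]. Speed limits (rad/s): [2.22, 2.22, 2.79, 3.14, 3.14, 3.14].

INTERFACE

Orientations are given as a 3x3 rotation matrix whose columns are the frame's x, y, z axes.
In Python, from bench import manip, get_image, calibration, order gives the robot as it stands.
- The arm moves only by the tool carry_out, never from a script. Its argument "series" is a list of rows, each a list of 5 numbers: the shift along the world's x, y, z normalised to -1 to 1, where 1 is 0.03 m, then the turn about the world's z normalised to -1 to 1, where 1 is 180 degrees, then the closure, from -1 (fully open) to 1 (shut). In form: [[tx, ty, tz, yaw, grip], ...]. A call has 1 to 10 rows; each row shifts and turns the pose as measured when the row begins; what a row does not reach is not made up. A row lasts 1/12 s, in which the tool goes at most 41.7 mm and 7.16 degrees, less where a joint would pass 70% of its speed; a pose out of reach is approached as far as the arm can. A call with a number of a shift or a turn outside -1 to 1 is refused whole. A call with a gripper value outside its range is refused whole. The fingers move at their own pace and stop on an object; the grip force is fixed at half the most. Time passes only in rows, so rows that do not move let the fingers close. It gives the time, the measured TCP pose, the force and the opening at its end, in the units of the state.
- manip.sense(): the state, without advancing time (a new reading comes with each control period).
- get_image(name): name is "scene" or "side" or "wrist"; returns the picture (384x512x3 uint8, blue, green, red); there is no depth.
- calibration(name): a dict with "vfov" (degrees; the focal length in pixels is half the picture's height over the tangent of half this angle, whatever the lens; pixels are square), "cx", "cy" (the principal point, pixels), "cam_to_world" (4x4, takes a point from camera to world coordinates). Camera axes: x right, y up, looking along -z (the intrinsics and any distortion apply to the point x, -y, -z); pixel columns grow to the right and rows downward; lengths in m; the calibration is good to about 2 mm. A picture is of the moment at which its call begins: read the wrist's pose just before it. calibration takes no time and is no camera call; for the wrist camera it gives the pose at the moment of the call.
- order.sign_off(): hands the job in, once; it reports no verdict.
The state is a dict: "t": time; "qpos": joint angles; "qd": joint speeds; "tau": joint torques, N m; "tool_pos": TCP position; "tool_rot": TCP orientation; "force": force on the tool from outside, world axes, zero at the start; "moment": the same for the moment, N m; "grip_width": opening from 0.0 (shut) to 1.0 (fully open).
Only numpy, scipy, OpenCV 4.12 (cv2) and the standard library are available. Lean on these libraries where they do the work, as an engineer would, in place of code of your own. Each camera call takes 0.05 s, during which the arm holds its last target. There are 200 camera calls.

## Working session

There is one attempt and no reset: what is moved stays moved. The work goes in short steps, Python scripts to look and compute and a tool call to move; the robot and the scene stay as the last step left them, time stands still between calls to the robot, and variables do not carry over. Pictures are saved under pics/ and viewed, about 12 in all and at most 16, crops included, and the job is handed in when it is done.

Besides the shell and the picture viewer there is one more tool, called after "Request:" as name(argument=value, ...), one argument or row to a line, values as JSON. carry_out: Moves the arm, as the interface text tells. Scaled input: -1 to 1 covers 0.03 m each way for a shift and 180 degrees each way for a turn. Its arguments: {"type":"object","properties":{"series":{"type":"array"}},"required":["series"]}

```bash
mkdir -p pics; ls; python3 - <<'E'
from bench import manip,get_image,calibration
import cv2,numpy as np
for n in("scene","side","wrist"):
    c=calibration(n); print(n,{k:(np.round(v,4).tolist() if not isinstance(v,str) else v) for k,v in c.items()})
    cv2.imwrite(f"pics/{n}0.png",get_image(n))
print(manip.grip_point_offset,manip.sense())
a=cv2.imread("pics/scene0.png");b=cv2.imread("pics/side0.png")
cv2.imwrite("pics/both0.png",cv2.resize(np.vstack([a,b]),None,fx=.78,fy=.78))
E
```

```text
pics
scene {'vfov': 48.3231, 'cx': 261.83, 'cy': 188.1868, 'cam_to_world': [[-0.5951, -0.6886, 0.4143, 1.0218], [0.8036, -0.5036, 0.3173, 0.3397], [-0.0098, 0.5217, 0.8531, 0.9632], [0.0, 0.0, 0.0, 1.0]]}
side {'vfov': 57.1071, 'cx': 252.1453, 'cy': 189.5454, 'cam_to_world': [[-0.8663, 0.3705, -0.335, 0.3326], [-0.4993, -0.6277, 0.5972, 0.4505], [0.011, 0.6846, 0.7288, 0.6121], [0.0, 0.0, 0.0, 1.0]]}
wrist {'vfov': 65.7458, 'cx': 254.9851, 'cy': 191.6757, 'cam_to_world': [[1.0, 0.0001, 0.0006, 0.5251], [-0.0002, 0.9603, 0.2789, 0.0708], [-0.0006, -0.2789, 0.9603, 0.3729], [0.0, 0.0, 0.0, 1.0]]}
0.0187 {'t': 0.15, 'qpos': array([ 2.39631236e-05,  2.38648575e-01, -1.40251319e-02,  1.31916793e+00,
       -2.98915007e-07,  1.57079365e+00]), 'qd': array([ 0.00058679, -0.00115001,  0.00485738, -0.00075079, -0.00110663,
       -0.00012526]), 'tau': array([-5.83120764e-04, -5.39078343e+01,  3.46597445e+01,  1.44879267e-02,
       -3.84108148e-05, -6.07092011e-05]), 'tool_pos': array([5.24671570e-01, 1.24692255e-05, 1.91236189e-01]), 'tool_rot': array([[ 9.99999453e-01,  2.66440400e-05, -1.04531416e-03],
       [ 2.66437159e-05, -1.00000000e+00, -3.23964000e-07],
       [-1.04531417e-03,  2.96112769e-07, -9.99999454e-01]]), 'force': array([ 0.42521158, -0.89780495,  0.37466614]), 'moment': array([-0.01097837,  0.04174253,  0.02710002]), 'grip_width': 0.9972083140871879}
```

View pics/scene0.png

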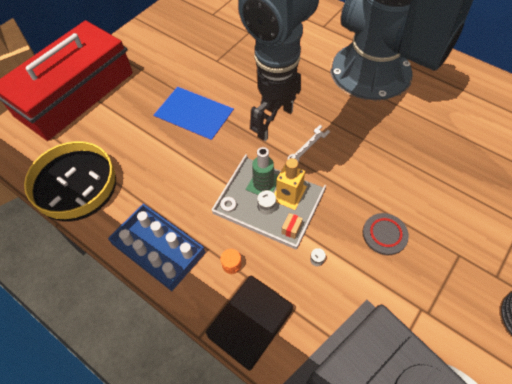

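View pics/side0.png

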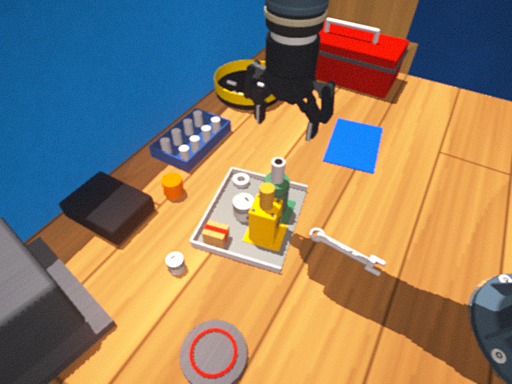

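The scene view shows the silencer neck at about (263,153), the valve neck at (292,163), the mat at (194,112) and the block at (385,233).

Three things could be the piston: the part in the tray at (267,200), a smaller one at (318,256), and an orange one at (231,261). The tray part fits, since it is bright aluminium, the larger of its colour, and behind the tall parts. I'll confirm it in an enlarged crop.

```bash
cat > h.py <<'E'
import cv2,numpy as np
from bench import calibration
class Cam:
    def __init__(s,n,c=None):
        c=c or calibration(n); s.f=192/np.tan(np.radians(c["vfov"])/2); s.c=np.array([c["cx"],c["cy"]]); s.T=np.array(c["cam_to_world"])
    def ray(s,p):
        u,v=(np.array(p,float)-s.c)/s.f
        return s.T[:3,3], s.T[:3,:3]@np.array([u,-v,-1])
    def at(s,p,z):
        o,d=s.ray(p); return (o+d*(z-o[2])/d[2])[:2]
    def px(s,P):
        q=s.T[:3,:3].T@(np.array(P)-s.T[:3,3]); return s.c+s.f*np.array([q[0],-q[1]])/-q[2]
def cross(c1,p1,c2,p2):
    (a,d),(b,e)=c1.ray(p1),c2.ray(p2)
    k=np.linalg.lstsq(np.c_[d,-e],b-a,rcond=None)[0]
    P,Q=a+k[0]*d,b+k[1]*e
    return (P+Q)/2,np.linalg.norm(P-Q)
def hsv(im,lo,hi): return cv2.inRange(cv2.cvtColor(im,cv2.COLOR_BGR2HSV),np.array(lo),np.array(hi))
def big(m):
    cs=cv2.findContours(m,cv2.RETR_EXTERNAL,cv2.CHAIN_APPROX_NONE)[0]; return max(cs,key=cv2.contourArea)
E
python3 - <<'E'
from h import *
S=Cam("scene");D=Cam("side")
a=cv2.imread("pics/scene0.png");b=cv2.imread("pics/side0.png")
for n,c,im in(("scene",S,a),("side",D,b)):
    m=hsv(im,(100,150,120),(125,255,255)); 
    if n=="scene": m[:80]=0;m[140:]=0;m[:,:150]=0;m[:,240:]=0
    else: m[:110]=0;m[175:]=0;m[:,:320]=0;m[:,390:]=0
    k=big(m);r=cv2.boxPoints(cv2.minAreaRect(cv2.convexHull(k)))
    q=cv2.approxPolyDP(k,5,True)[:,0]
    print(n,"mat",[np.round(c.at(p,.003),4).tolist() for p in q])
    m=hsv(im,(0,130,100),(6,255,255))|hsv(im,(174,130,100),(180,255,255))
    if n=="scene": m[:,:350]=0;m[260:]=0;m[:200]=0;m[:,420:]=0
    else: m[:310]=0;m[:,260:]=0;m[:,:170]=0
    pts=np.argwhere(m)[:,::-1]; W=np.array([c.at(p,.016) for p in pts]).astype(np.float32)
    (x,y),r=cv2.minEnclosingCircle(W);print(n,"ring",x,y,r,len(pts))
A=cv2.resize(a[140:280,205:345],(560,560),interpolation=cv2.INTER_CUBIC)
B=cv2.resize(b[150:290,160:300],(560,560),interpolation=cv2.INTER_CUBIC)
cv2.imwrite("pics/crop0.png",cv2.resize(np.hstack([A,B]),(800,400)))
E
```

```text
scene mat [[0.5353, -0.4247], [0.5064, -0.2332], [0.3863, -0.2529], [0.4191, -0.4433]]
scene ring 0.48359519243240356 0.30511337518692017 0.0394388847053051 247
side mat [[0.5376, -0.4221], [0.5074, -0.2321], [0.3847, -0.2529], [0.4164, -0.444]]
side ring 0.48147180676460266 0.3053252696990967 0.039121657609939575 558
```

View pics/crop0.png

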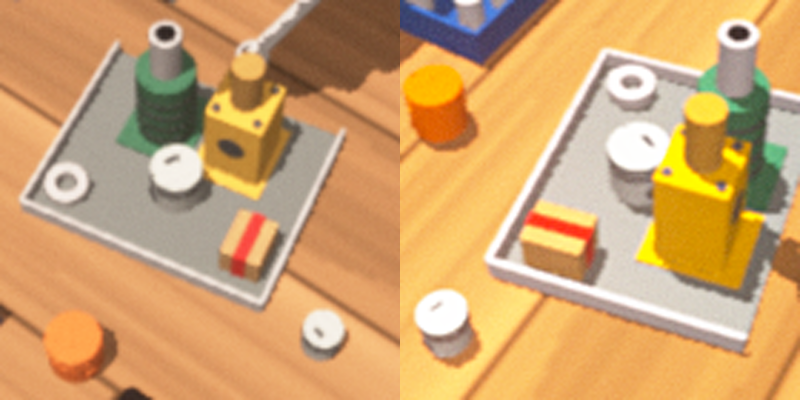

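View pics/wrist0.png

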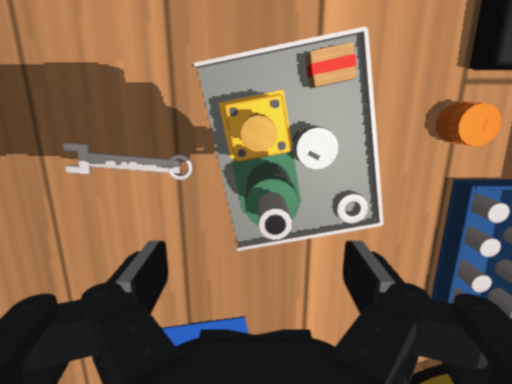

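The crop confirms the piston: it is the aluminium part in the tray at scene (267,198), the larger of the two silvery cylinders. The orange one and the small one at (318,256) are ruled out. The wrist view shows the neck tops at (275,223) and (258,132), and the piston at (317,148). Next I'll triangulate.

```bash
python3 - <<'E'
from h import *
S=Cam("scene");D=Cam("side");W=Cam("wrist")
for n,z,s,d,w in(("sil",.145,(262.75,152.25),(278.3,163),(275,223)),("val",.145,(292.2,163.1),(266.8,188.9),(258,132)),("pis",.047,(266.6,197.4),(244,201.5),(317,148)),):
    print(n,S.at(s,z).round(4),D.at(d,z).round(4),W.at(w,z).round(4),"tri",*[np.round(v,4) for v in cross(S,s,D,d)],*[np.round(v,4) for v in cross(S,s,W,w)])
c=np.array([W.at(p,.018) for p in((195,65),(367,28),(382,222),(238,248))]);print(c.round(4).tolist(),[np.linalg.norm(c[i]-c[i-1]).round(3) for i in range(4)])
im=cv2.imread("pics/wrist0.png")
m=hsv(im,(18,130,90),(32,255,255));m[:,:200]=0;m[:80]=0;m[:,300:]=0;m[180:]=0
r=cv2.minAreaRect(big(m));print(r)
q=cv2.boxPoints(r);print([W.at(p,.095).round(4).tolist() for p in q])
E
```

```text
sil [ 0.5431 -0.0221] [ 0.5388 -0.02  ] [ 0.5415 -0.0223] tri [ 0.5407 -0.024   0.1409] 0.0002 [ 0.5417 -0.0232  0.1426] 0.0001
val [0.5279 0.0517] [0.5251 0.0528] [0.5273 0.0515] tri [0.5262 0.0507 0.1424] 0.0002 [0.5273 0.0514 0.1441] 0.0001
pis [0.5913 0.0244] [0.5899 0.0266] [0.5929 0.026 ] tri [0.5907 0.0243 0.045 ] 0.0012 [0.5925 0.0259 0.0498] 0.001
[[0.4586, 0.1138], [0.6451, 0.1505], [0.6878, -0.0728], [0.5026, -0.1095]] [np.float64(0.228), np.float64(0.19), np.float64(0.227), np.float64(0.189)]
((256.1056823730469, 126.23017883300781), (62.412384033203125, 65.48385620117188), 79.3803482055664)
[[0.492, 0.0741], [0.5494, 0.0843], [0.5616, 0.0299], [0.501, 0.0185]]
```

Heights and spacings agree with the sizes given: the tray measures 0.19 x 0.228 m and the necks are 75 mm apart. The silencer is at (0.5415,-0.0223), the valve at (0.527,0.0517) and the piston at (0.592,0.0255). I'll go above the silencer first, with the jaws along world x.

Request:
carry_out(
  series=[
    [0.56,-0.743,0,0,-1],
    [0,0,0,0,-1],
    [0,0,-0.6,0,-1],
    [0,0,-0.6,0,-1],
    [0,0,-0.6,0,-1],
    [0,0,-0.6,0,-1],
    [0,0,-0.5,0,-1],
    [0,0,0,0,-1],
  ],
)

```text
t: 0.82
tool_pos: [0.5411, -0.0227, 0.1002]
tool_rot: [[1.0, -0.001, -0.002], [-0.001, -1.0, 0.0], [-0.002, -0.0, -1.0]]
force: [-1.0, -0.5, -0.2]
grip_width: 0.999
```

Request:
carry_out(
  series=[
    [0,0,0.1,0,1],
    [0,0,0,0,1],
    [0,0,0,0,1],
    [0,0,0,0,1],
    [0,0,0,0,1],
    [0,0,0,0,1],
    [0,0,0.4,0,1],
    [0,0,0.6,0,1],
    [0,0,0.6,0,1],
    [0,0,0.6,0,1],
  ],
)

```text
t: 1.65
tool_pos: [0.5401, -0.0224, 0.1727]
tool_rot: [[1.0, -0.001, -0.004], [-0.001, -1.0, 0.001], [-0.004, -0.001, -1.0]]
force: [0.9, -0.1, -0.9]
grip_width: 0.001
```

The fingers shut on nothing, so I need to look.

```bash
python3 - <<'E'
from h import *
from bench import get_image,manip
a=get_image("scene");w=get_image("wrist");d=get_image("side");cv2.imwrite("pics/s1.png",np.hstack([cv2.resize(a[90:282,150:406],(400,300)),cv2.resize(w,(400,300))]))
cv2.imwrite("pics/w1.png",np.hstack([w,d])); print(manip.sense()["t"])
b=cv2.imread("pics/s1.png"); cv2.imwrite("pics/v1.png",np.vstack([b,np.hstack([cv2.resize(d[100:292,130:386],(400,300)),cv2.resize(a[120:216,210:338],(400,300),interpolation=2)])]))
E
```

```text
1.8
```

View pics/v1.png

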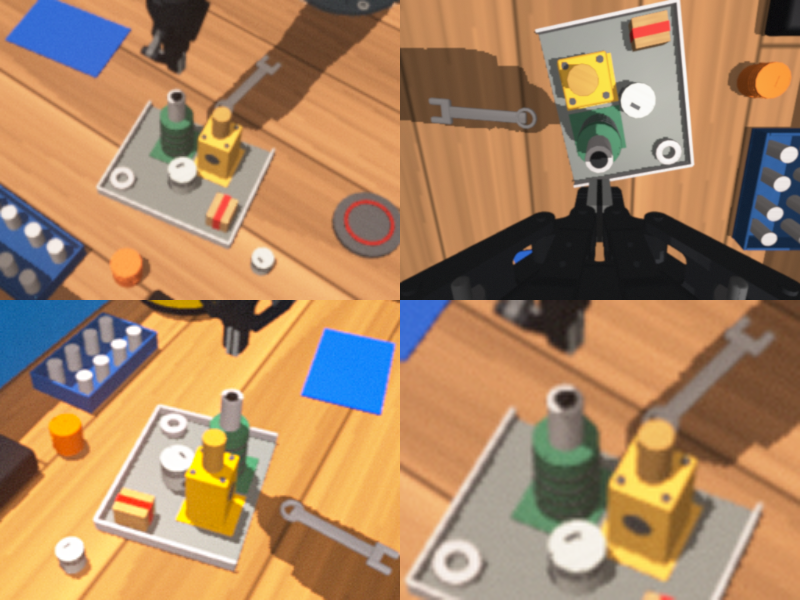

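```bash
python3 - <<'E'
from h import *
from bench import manip
s=manip.sense();P=s["tool_pos"];print(P,s["tool_rot"].round(3).tolist())
for n in("scene","side","wrist"):
    c=Cam(n);print(n,c.px(P).round(1),c.px([P[0],P[1],P[2]+.019]).round(1),c.px([.5415,-.0223,.145]).round(1))
w=cv2.imread("pics/w1.png");a=cv2.imread("pics/s1.png")
cv2.imwrite("pics/v2.png",np.hstack([cv2.resize(w[170:290,190:320],(390,360)),cv2.resize(w[80:220,512+200:512+340],(400,360))]))
E
```

```text
[ 0.5412796  -0.02244042  0.17332592] [[1.0, -0.001, -0.001], [-0.001, -1.0, 0.0], [-0.001, -0.0, -1.0]]
scene [263.  144.4] [262.9 139.3] [263.1 151.8]
side [278.7 150.8] [279.4 143. ] [277.6 161.8]
wrist [254.4 218.2] [254.3 229.8] [254.7 204.1]
```

View pics/v2.png

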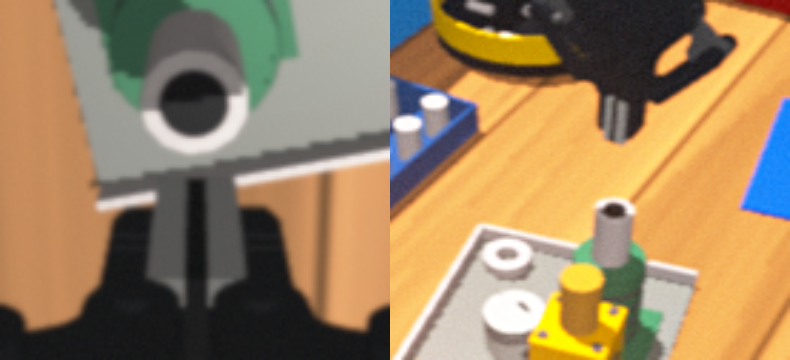

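```bash
python3 - <<'E'
from h import *
S=Cam("scene");D=Cam("side");W=Cam("wrist")
s,d,w=(265.5,135.4),(279.8,134.4),(255,230)
for a in((S,s,D,d),(S,s,W,w),(D,d,W,w)): print(*cross(*a))
E
```

```text
[ 0.54101579 -0.01628932  0.21446315] 0.005030376479809959
[ 0.54172456 -0.0143738   0.212282  ] 0.000929624520681271
[ 0.53988086 -0.01244874  0.2190291 ] 0.004582793549620604
```

```bash
python3 - <<'E'
from h import *
from bench import manip
S=Cam("scene");D=Cam("side");W=Cam("wrist")
for z in(.173,.19,.20,.21,.22): print(z,*[c.px([.541,-.0115,z]).round(1) for c in(S,D,W)])
a=cv2.imread("pics/scene0.png");b=cv2.imread("pics/side0.png")
from bench import get_image
A=get_image("scene");B=get_image("side")
cv2.imwrite("pics/v3.png",np.hstack([cv2.resize(A[80:180,210:310],(400,400),interpolation=2),cv2.resize(B[80:180,230:330],(400,400),interpolation=2)]))
print(manip.sense()["tool_pos"])
E
```

```text
0.173 [266.9 146.6] [276.2 154.2] [253.9 202.1]
0.19 [266.9 142.1] [276.8 147.3] [253.8 211.1]
0.2 [266.9 139.3] [277.1 143.1] [253.7 217.2]
0.21 [266.9 136.6] [277.4 138.8] [253.7 224.1]
0.22 [266.9 133.7] [277.8 134.4] [253.6 231.9]
[ 0.54009298 -0.02238584  0.17148028]
```

View pics/v3.png

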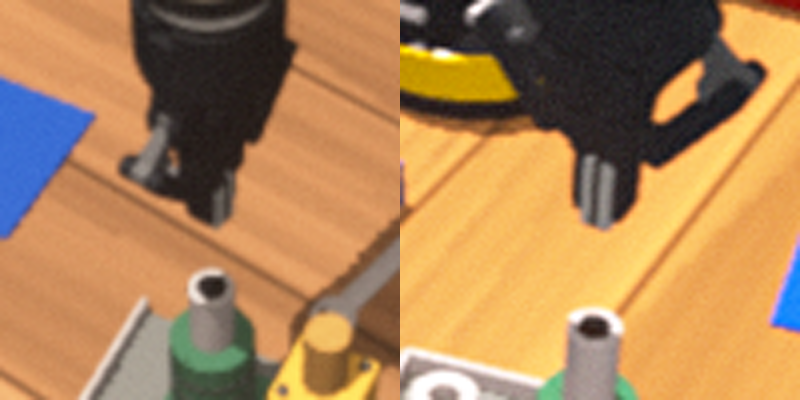

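The three views agree that the fingertips sit about 40 mm above the reported TCP: they are at z of about 0.213 while the state says 0.173. That explains the miss, and the silencer is untouched. I'll correct heights for this, so the grasp needs a reported z of about 0.067.

Request:
carry_out(
  series=[
    [0.03,0,0,0,-1],
    [0,0,0,0,-1],
    [0,0,0,0,-1],
    [0,0,0,0,-1],
    [0,0,0,0,-1],
    [0,0,0,0,-1],
    [0,0,0,0,-1],
    [0,0,-0.6,0,-1],
    [0,0,-0.6,0,-1],
    [0,0,0,0,-1],
  ],
)

```text
t: 2.73
tool_pos: [0.54, -0.0223, 0.1318]
tool_rot: [[1.0, -0.001, -0.007], [-0.001, -1.0, 0.001], [-0.007, -0.001, -1.0]]
force: [-0.9, 0.1, -1.0]
grip_width: 1.001
```

Request:
carry_out(
  series=[
    [0,0,-0.5,0,-1],
    [0,0,-0.5,0,-1],
    [0,0,-0.5,0,-1],
    [0,0,-0.4,0,-1],
    [0,0,0,0,-1],
  ],
)

```text
t: 3.15
tool_pos: [0.5411, -0.0224, 0.076]
tool_rot: [[1.0, -0.001, -0.005], [-0.001, -1.0, 0.001], [-0.005, -0.001, -1.0]]
force: [-0.6, 0.5, -0.3]
grip_width: 1.0
```

Request:
carry_out(
  series=[
    [0,0,-0.28,0,-1],
    [0,0,0,0,1],
    [0,0,0,0,1],
    [0,0,0,0,1],
    [0,0,0,0,1],
    [0,0,0,0,1],
    [0,0,0,0,1],
    [0,0,0,0,1],
  ],
)

```text
t: 3.82
tool_pos: [0.5429, -0.0224, 0.0711]
tool_rot: [[1.0, -0.001, -0.001], [-0.001, -1.0, 0.001], [-0.001, -0.001, -1.0]]
force: [-0.0, 0.0, -4.1]
grip_width: 0.312
```

Gripped: the opening reads 0.312, or 26.5 mm. Next I'll lift and carry to the mat.

Request:
carry_out(
  series=[
    [0,0,0.3,0,1],
    [0,0,0.5,0,1],
    [0,0,0.6,0,1],
    [0,0,0.6,0,1],
    [-0.05,-0.3,0,0,1],
    [-0.12,-0.6,0,0,1],
    [-0.16,-0.8,0,0,1],
    [-0.16,-0.8,0,0,1],
    [-0.16,-0.8,0,0,1],
    [-0.16,-0.8,0,0,1],
  ],
)

```text
t: 4.65
tool_pos: [0.5156, -0.1478, 0.133]
tool_rot: [[1.0, 0.007, -0.004], [0.007, -1.0, 0.001], [-0.004, -0.001, -1.0]]
force: [0.3, 1.0, -3.2]
grip_width: 0.309
```

Request:
carry_out(
  series=[
    [-0.16,-0.8,0,0,1],
    [-0.16,-0.8,0,0,1],
    [-0.16,-0.8,0,0,1],
    [-0.16,-0.8,0,0,1],
    [-0.16,-0.8,0,0,1],
    [-0.16,-0.8,0,0,1],
    [-0.12,-0.6,0,0,1],
    [-0.06,-0.3,0,0,1],
    [0,0,0,0,1],
  ],
)

```text
t: 5.4
tool_pos: [0.4714, -0.3353, 0.127]
tool_rot: [[1.0, 0.001, -0.011], [0.001, -1.0, 0.001], [-0.011, -0.001, -1.0]]
force: [-0.4, -0.3, -2.9]
grip_width: 0.315
```

Request:
carry_out(
  series=[
    [0,-0.7,0,0,1],
    [0,-0.6,0,0,1],
    [0,-0.27,0,0,1],
    [0,0,-0.5,0,1],
    [0,0,-0.5,0,1],
    [0,0,-0.3,0,1],
    [0,0,-0.15,0,1],
    [0,0,0,0,1],
  ],
)

```text
t: 6.07
tool_pos: [0.4708, -0.3792, 0.0801]
tool_rot: [[1.0, 0.003, -0.013], [0.003, -1.0, 0.006], [-0.013, -0.006, -1.0]]
force: [-0.1, -0.7, -4.3]
grip_width: 0.307
```

Request:
carry_out(
  series=[
    [0,-0.05,-0.15,0,1],
    [0,0,-0.1,0,1],
    [0,0,-0.05,0,1],
    [0,0,0,0,1],
  ],
)

```text
t: 6.4
tool_pos: [0.4717, -0.3798, 0.0716]
tool_rot: [[1.0, 0.005, -0.012], [0.005, -1.0, 0.005], [-0.012, -0.005, -1.0]]
force: [0.7, -0.3, -3.1]
grip_width: 0.311
```

Request:
carry_out(
  series=[
    [0,0,-0.1,0,1],
    [0,0,0,0,1],
    [0,0,0,0,1],
  ],
)

```text
t: 6.65
tool_pos: [0.4725, -0.3804, 0.0697]
tool_rot: [[1.0, 0.005, -0.01], [0.005, -1.0, 0.004], [-0.01, -0.004, -1.0]]
force: [0.4, -0.5, -3.8]
grip_width: 0.312
```

Request:
carry_out(
  series=[
    [0,0,-0.06,0,1],
    [0,0,0,0,1],
    [0,0,0,0,1],
  ],
)

```text
t: 6.9
tool_pos: [0.4729, -0.3811, 0.0695]
tool_rot: [[1.0, 0.005, -0.008], [0.005, -1.0, 0.002], [-0.008, -0.002, -1.0]]
force: [0.0, -0.1, -2.9]
grip_width: 0.315
```

Request:
carry_out(
  series=[
    [0,0,-0.08,0,1],
    [0,0,-0.05,0,1],
    [0,0,0,0,1],
  ],
)

```text
t: 7.15
tool_pos: [0.4732, -0.3822, 0.0695]
tool_rot: [[1.0, 0.004, -0.005], [0.004, -1.0, -0.002], [-0.005, 0.002, -1.0]]
force: [0.2, -0.7, -3.5]
grip_width: 0.311
```

Request:
carry_out(
  series=[
    [0,0,-0.15,0,1],
    [0,0,0,0,1],
  ],
)

```text
t: 7.32
tool_pos: [0.4742, -0.3843, 0.07]
tool_rot: [[1.0, 0.004, -0.001], [0.004, -1.0, -0.008], [-0.001, 0.008, -1.0]]
force: [-0.6, 0.8, -3.4]
grip_width: 0.308
```

```bash
python3 - <<'E'
from h import *
from bench import get_image,manip
b=get_image("side");w=get_image("wrist");a=get_image("scene")
cv2.imwrite("pics/side2.png",b);cv2.imwrite("pics/scene2.png",a)
cv2.imwrite("pics/v4.png",np.hstack([cv2.resize(b[60:180,300:420],(400,400),interpolation=2),cv2.resize(a[40:160,140:260],(400,400),interpolation=2)]))
s=manip.sense();print(s["tool_pos"],s["tool_rot"].round(3).tolist(),s["force"],s["moment"],s["qpos"])
E
```

```text
[ 0.47420862 -0.38409502  0.06887409] [[1.0, 0.004, -0.002], [0.004, -1.0, -0.007], [-0.002, 0.007, -1.0]] [-0.04040097 -0.50235458  6.26038975] [-0.103852    0.27444619 -0.02342139] [-0.67724762  0.44195371 -0.0315956   1.09431377 -0.00624245  0.88974896]
```

View pics/v4.png

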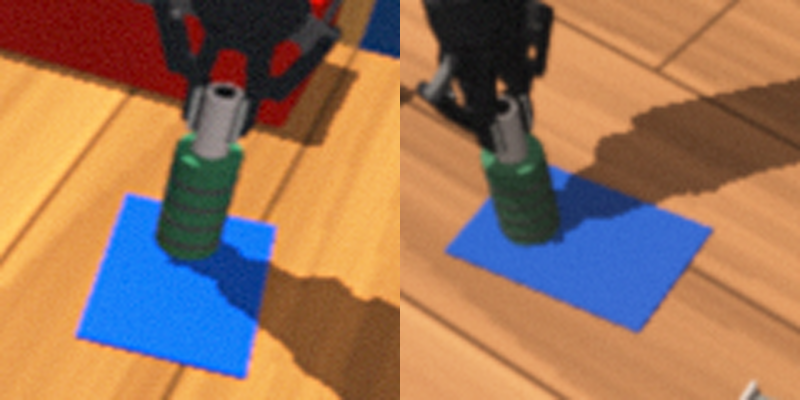

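The silencer stands on the mat, with contact force now at +6 N and its base well inside the blue. Releasing and rising.

Request:
carry_out(
  series=[
    [0,0,0,0,-1],
    [0,0,0,0,-1],
    [0,0,0,0,-1],
    [0,0,0,0,-1],
    [0,0,0,0,-1],
    [0,0,0,0,-1],
    [0,0,0.4,0,-1],
    [0,0,0.8,0,-1],
    [0,0,0.9,0,-1],
    [0,0,0.9,0,-1],
  ],
)

```text
t: 8.3
tool_pos: [0.4703, -0.3803, 0.1519]
tool_rot: [[1.0, 0.004, -0.014], [0.004, -1.0, 0.004], [-0.014, -0.004, -1.0]]
force: [0.2, -0.9, 0.1]
grip_width: 1.0
```

Request:
carry_out(
  series=[
    [0.05,0.4,0.2,0,-1],
    [0.13,0.9,0,0,-1],
    [0.13,1,0,0,-1],
    [0.13,1,0,0,-1],
    [0.13,1,0,0,-1],
    [0.13,1,0,0,-1],
    [0.13,1,0,0,-1],
    [0.13,1,0,0,-1],
    [0.13,1,0,0,-1],
    [0.13,1,0,0,-1],
  ],
)

```text
t: 9.13
tool_pos: [0.5074, -0.0944, 0.1614]
tool_rot: [[1.0, -0.005, -0.007], [-0.005, -1.0, -0.002], [-0.007, 0.002, -1.0]]
force: [0.5, 0.0, 0.1]
grip_width: 0.998
```

Request:
carry_out(
  series=[
    [0.13,1,0,0,-1],
    [0.13,1,0,0,-1],
    [0.13,1,0,0,-1],
    [0.13,1,0,0,-1],
    [0.1,0.8,0,0,-1],
    [0.05,0.4,0,0,-1],
    [0,0,0,0,-1],
  ],
)

```text
t: 9.72
tool_pos: [0.5249, 0.0773, 0.1587]
tool_rot: [[1.0, 0.002, -0.008], [0.002, -1.0, 0.0], [-0.008, -0.0, -1.0]]
force: [-0.7, 0.2, -0.2]
grip_width: 1.0
```

Request:
carry_out(
  series=[
    [0.07,-0.85,0,0,-1],
    [0,0,0,0,-1],
    [0,0,-0.6,0,-1],
    [0,0,-0.6,0,-1],
    [0,0,-0.6,0,-1],
    [0,0,0,0,-1],
  ],
)

```text
t: 10.22
tool_pos: [0.5258, 0.051, 0.1022]
tool_rot: [[1.0, 0.004, -0.008], [0.004, -1.0, -0.0], [-0.008, 0.0, -1.0]]
force: [-0.6, -0.2, 0.3]
grip_width: 0.997
```

Request:
carry_out(
  series=[
    [0.05,0.03,-0.5,0,-1],
    [0,0,-0.5,0,-1],
    [0,0,-0.1,0,-1],
    [0,0,0,0,-1],
  ],
)

```text
t: 10.55
tool_pos: [0.5267, 0.0504, 0.0697]
tool_rot: [[1.0, 0.001, -0.008], [0.001, -1.0, -0.0], [-0.008, 0.0, -1.0]]
force: [-0.5, -0.7, 1.0]
grip_width: 1.001
```

Request:
carry_out(
  series=[
    [0,0,0,0,1],
    [0,0,0,0,1],
    [0,0,0,0,1],
    [0,0,0,0,1],
    [0,0,0,0,1],
    [0,0,0,0,1],
    [0,0,0,0,1],
  ],
)

```text
t: 11.13
tool_pos: [0.5279, 0.0502, 0.0737]
tool_rot: [[1.0, 0.001, -0.004], [0.001, -1.0, -0.0], [-0.004, 0.0, -1.0]]
force: [0.3, 0.3, -3.9]
grip_width: 0.308
```

Request:
carry_out(
  series=[
    [0,0,0.3,0,1],
    [0,0,0.6,0,1],
    [0,0,0.6,0,1],
    [0,0,0.6,0,1],
    [-0.1,-0.4,0,0,1],
    [-0.17,-0.8,0,0,1],
    [-0.17,-0.8,0,0,1],
    [-0.17,-0.8,0,0,1],
    [-0.17,-0.8,0,0,1],
    [-0.17,-0.8,0,0,1],
  ],
)

```text
t: 11.97
tool_pos: [0.4946, -0.0839, 0.1387]
tool_rot: [[1.0, 0.009, -0.012], [0.009, -1.0, 0.0], [-0.012, -0.0, -1.0]]
force: [0.6, 0.0, -5.9]
grip_width: 0.311
```

Request:
carry_out(
  series=[
    [-0.17,-0.8,0,0,1],
    [-0.17,-0.8,0,0,1],
    [-0.17,-0.8,0,0,1],
    [-0.17,-0.8,0,0,1],
    [-0.17,-0.8,0,0,1],
    [-0.17,-0.8,0,0,1],
    [-0.12,-0.5,0,0,1],
    [-0.06,-0.3,0,0,1],
    [0,0,0,0,1],
  ],
)

```text
t: 12.72
tool_pos: [0.4482, -0.2662, 0.136]
tool_rot: [[1.0, 0.004, -0.02], [0.004, -1.0, 0.0], [-0.02, -0.0, -1.0]]
force: [0.5, 0.1, -5.6]
grip_width: 0.311
```

Request:
carry_out(
  series=[
    [0.13,-0.5,0,0,1],
    [0.13,-0.35,0,0,1],
    [0,0,-0.5,0,1],
    [0,0,-0.5,0,1],
    [0,0,-0.5,0,1],
    [0,0,-0.3,0,1],
    [0,0,0,0,1],
  ],
)

```text
t: 13.3
tool_pos: [0.457, -0.2907, 0.0797]
tool_rot: [[1.0, 0.005, -0.02], [0.005, -1.0, 0.003], [-0.02, -0.003, -1.0]]
force: [-0.3, -0.1, -5.6]
grip_width: 0.309
```

Request:
carry_out(
  series=[
    [0,0,-0.15,0,1],
    [0,0,-0.1,0,1],
    [0,0,-0.1,0,1],
    [0,0,-0.1,0,1],
    [0,0,0,0,1],
  ],
)

```text
t: 13.72
tool_pos: [0.4583, -0.2909, 0.0736]
tool_rot: [[1.0, 0.006, -0.015], [0.006, -1.0, -0.002], [-0.015, 0.002, -1.0]]
force: [0.7, 0.5, -5.8]
grip_width: 0.308
```

Request:
carry_out(
  series=[
    [0,0,-0.12,0,1],
    [0,0,-0.12,0,1],
    [0,0,-0.12,0,1],
    [0,0,0,0,1],
  ],
)

```text
t: 14.05
tool_pos: [0.46, -0.2931, 0.0732]
tool_rot: [[1.0, 0.006, -0.007], [0.006, -1.0, -0.01], [-0.007, 0.01, -1.0]]
force: [0.2, -0.5, -5.3]
grip_width: 0.309
```

```bash
python3 - <<'E'
from bench import get_image,manip
get_image("side");s=manip.sense();print(s["tool_pos"],s["force"])
E
```

```text
[ 0.46036103 -0.29324062  0.07323689] [-0.36291368 -1.0522369  -4.81123054]
```

Request:
carry_out(
  series=[
    [0,0,-0.2,0,1],
    [0,0,0,0,1],
    [0,0,0,0,1],
  ],
)

```text
t: 14.35
tool_pos: [0.463, -0.2965, 0.0727]
tool_rot: [[1.0, 0.005, 0.001], [0.005, -1.0, -0.019], [0.001, 0.019, -1.0]]
force: [-0.2, -0.0, -5.7]
grip_width: 0.311
```

```bash
python3 - <<'E'
from h import *
from bench import get_image,manip
b=get_image("side");a=get_image("scene")
cv2.imwrite("pics/v5.png",np.hstack([cv2.resize(b[60:180,300:420],(400,400),interpolation=2),cv2.resize(a[40:160,140:260],(400,400),interpolation=2)]))
s=manip.sense();print(s["tool_pos"],s["force"])
E
```

```text
[ 0.4624254  -0.29595011  0.07175654] [-0.53754078  0.81073534 -5.87080182]
```

View pics/v5.png

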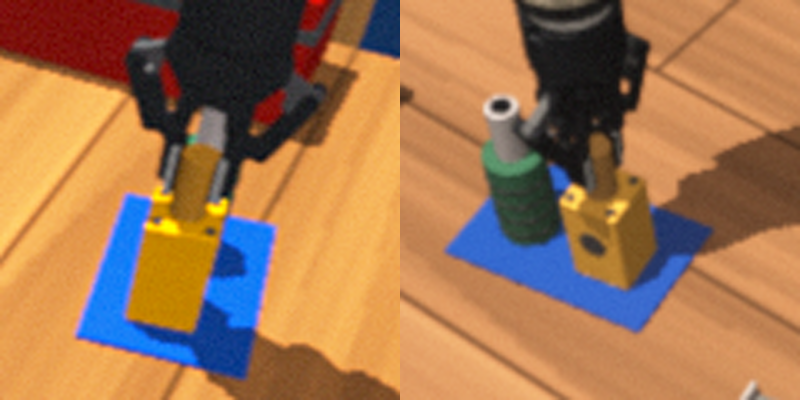

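The valve's base sits on the blue mat, and the tool stays at about 0.072, which is the expected contact height. Releasing.

Request:
carry_out(
  series=[
    [0,0,0,0,-1],
    [0,0,0,0,-1],
    [0,0,0,0,-1],
    [0,0,0,0,-1],
    [0,0,0,0,-1],
    [0,0,0,0,-1],
    [0,0,0.4,0,-1],
    [0,0,0.8,0,-1],
    [0,0,0.9,0,-1],
    [0,0,0.9,0,-1],
  ],
)

```text
t: 15.28
tool_pos: [0.4593, -0.2934, 0.1569]
tool_rot: [[1.0, 0.006, -0.011], [0.006, -1.0, -0.01], [-0.011, 0.01, -1.0]]
force: [1.0, -0.5, 0.8]
grip_width: 0.999
```

Request:
carry_out(
  series=[
    [0.3,0.4,0.4,0,-1],
    [0.35,0.9,0,0,-1],
    [0.35,0.9,0,0,-1],
    [0.35,0.9,0,0,-1],
    [0.35,0.9,0,0,-1],
    [0.35,0.9,0,0,-1],
    [0.35,0.9,0,0,-1],
    [0.35,0.9,0,0,-1],
    [0.35,0.5,0,0,-1],
    [0,0,0,0,-1],
  ],
)

```text
t: 16.12
tool_pos: [0.5589, -0.0708, 0.1786]
tool_rot: [[1.0, 0.0, 0.004], [0.0, -1.0, -0.017], [0.004, 0.017, -1.0]]
force: [-0.4, 1.5, 0.4]
grip_width: 0.999
```

```bash
python3 - <<'E'
from h import *
from bench import get_image,manip,calibration
c=calibration("wrist");w=get_image("wrist");a=get_image("scene");b=get_image("side")
np.save("pics/w3.npy",c["cam_to_world"]);cv2.imwrite("pics/w3.png",w);cv2.imwrite("pics/s3.png",a);cv2.imwrite("pics/d3.png",b)
cv2.imwrite("pics/v6.png",np.vstack([np.hstack([cv2.resize(w,(400,300)),cv2.resize(a[60:252,130:386],(400,300))]),np.hstack([cv2.resize(b[100:292,150:406],(400,300)),cv2.resize(a[60:156,145:273],(400,300))])]))
print(manip.sense()["tool_pos"])
E
```

```text
[ 0.55708216 -0.07368503  0.17853658]
```

View pics/v6.png

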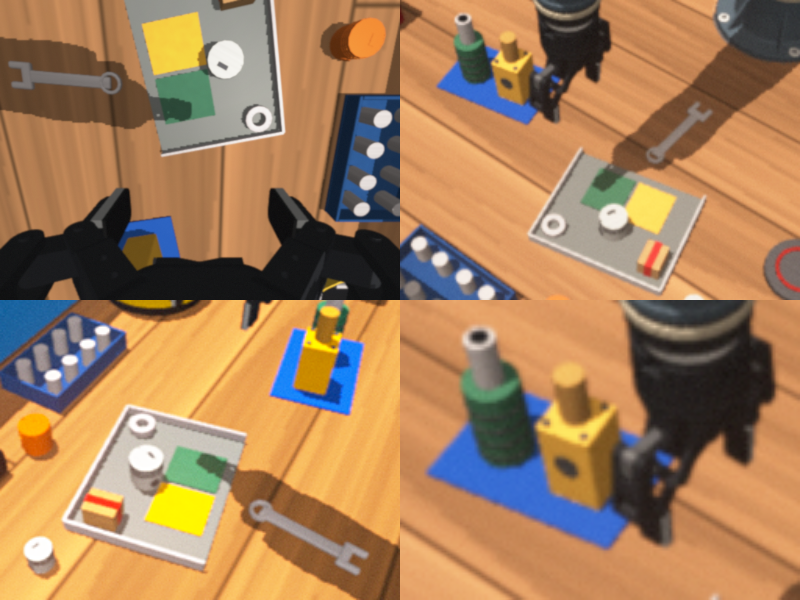

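Both parts stand upright on the mat and the plates are clear. Next I'll measure the plate centres and the piston.

```bash
python3 - <<'E'
from h import *
cw=calibration("wrist");cw["cam_to_world"]=np.load("pics/w3.npy")
C={"scene":(Cam("scene"),cv2.imread("pics/s3.png")),"side":(Cam("side"),cv2.imread("pics/d3.png")),"wrist":(Cam("wrist",cw),cv2.imread("pics/w3.png"))}
roi={"scene":(150,260,200,350),"side":(150,290,160,310),"wrist":(0,200,160,360)}
for n,(c,im) in C.items():
    y0,y1,x0,x1=roi[n]
    for k,lo,hi in(("yel",(20,150,110),(34,255,255)),("grn",(60,80,30),(90,255,255))):
        m=hsv(im,lo,hi);o=np.zeros_like(m);o[y0:y1,x0:x1]=m[y0:y1,x0:x1]
        q=big(o)[:,0]; w=np.array([c.at(p,.005) for p in q],np.float32)*1000
        r=cv2.minAreaRect(w);print(n,k,np.round(r[0],1),np.round(r[1],1),round(r[2],1),len(q))
    g=cv2.cvtColor(im,cv2.COLOR_BGR2HSV);m=cv2.inRange(g,np.array((0,0,195)),np.array((180,45,255)));o=np.zeros_like(m);o[y0:y1,x0:x1]=m[y0:y1,x0:x1]
    P=c.px([.5915,.0255,.047])
    cs=[k for k in cv2.findContours(o,cv2.RETR_EXTERNAL,cv2.CHAIN_APPROX_NONE)[0] if len(k)>20 and np.linalg.norm(cv2.minEnclosingCircle(k)[0]-P)<15]
    for k in cs:
        w=np.array([c.at(p,.047) for p in k[:,0]],np.float32)*1000;print(n,"piston",*cv2.minEnclosingCircle(w),np.round(P,0))
E
```

```text
scene yel [526.2  48.3] [75.8 65.3] 10.9 84
scene grn [556.7 -27.6] [36.2 54.1] 31.7 86
scene piston (593.2733154296875, 24.69906234741211) 23.599748611450195 [267. 198.]
scene piston (589.7506103515625, 30.151203155517578) 142.55111694335938 [267. 198.]
side yel [525.3  48.3] [77.7 68.7] 11.4 114
side grn [539.3 -24.4] [74.8 65.3] 11.3 94
side piston (560.9342651367188, 40.70502471923828) 142.60658264160156 [244. 201.]
wrist yel [525.6  48.3] [78.  67.4] 10.8 264
wrist grn [539.5 -24. ] [76.  66.4] 11.0 236
wrist piston (593.1867065429688, 25.435028076171875) 22.75050926208496 [287.  76.]
```

Plate centres are yellow (0.5257,0.0483) and green (0.5395,-0.0242), about 74 mm apart as given. The piston is at (0.5932,0.025) with a top radius of 23 mm, also as given.

Request:
carry_out(
  series=[
    [0.3,0.6,0,0,-1],
    [0.3,0.8,0,0,-1],
    [0.3,0.8,0,0,-1],
    [0.3,0.7,0,0,-1],
    [0.0,0.4,0,0,-1],
    [0,0,0,0,-1],
    [0,0,-0.8,0,-1],
    [0,0,-0.8,0,-1],
    [0,0,-0.8,0,-1],
    [0,0,0,0,-1],
  ],
)

```text
t: 17.1
tool_pos: [0.5904, 0.0152, 0.1069]
tool_rot: [[1.0, -0.016, 0.005], [-0.016, -1.0, -0.021], [0.005, 0.021, -1.0]]
force: [-0.5, -0.5, 0.3]
grip_width: 1.0
```

Request:
carry_out(
  series=[
    [0.1,0.3,-0.6,0,-1],
    [0,0,-0.8,0,-1],
    [0,0,-0.8,0,-1],
    [0,0,-0.6,0,-1],
    [0,0,0,0,-1],
  ],
)

```text
t: 17.52
tool_pos: [0.593, 0.0174, 0.026]
tool_rot: [[1.0, -0.023, 0.009], [-0.023, -0.999, -0.023], [0.009, 0.023, -1.0]]
force: [-0.9, -0.9, -0.0]
grip_width: 0.996
```

Request:
carry_out(
  series=[
    [0,0.3,0,0.005,-1],
    [0,0.1,-0.5,0,-1],
    [0,0,-0.5,0,-1],
    [0,0,-0.2,0,-1],
    [0,0,0,0,-1],
  ],
)

```text
t: 17.93
tool_pos: [0.5967, 0.0282, -0.0022]
tool_rot: [[1.0, -0.007, 0.017], [-0.007, -1.0, -0.022], [0.017, 0.022, -1.0]]
force: [0.8, 1.1, 0.3]
grip_width: 0.998
```

```bash
python3 - <<'E'
from h import *
from bench import get_image,manip
b=get_image("side");w=get_image("wrist");a=get_image("scene")
cv2.imwrite("pics/v7.png",np.hstack([cv2.resize(a[120:240,205:325],(400,400),interpolation=2),cv2.resize(b[130:250,180:300],(400,400),interpolation=2)]))
s=manip.sense();print(s["tool_pos"],s["force"])
E
```

```text
[ 0.59743725  0.02818851 -0.00141924] [ 0.17951774  0.03123509 -0.69899033]
```

View pics/v7.png

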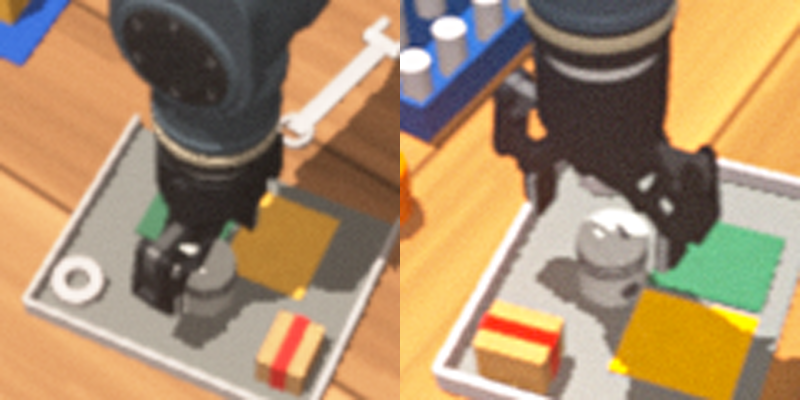

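The open tips straddle the piston about half-way up, so it needs to go about 15 mm lower.

Request:
carry_out(
  series=[
    [-0.12,-0.12,-0.3,0,-1],
    [0,0,-0.2,0,-1],
    [0,0,-0.1,0,-1],
    [0,0,0,0,-1],
  ],
)

```text
t: 18.42
tool_pos: [0.5948, 0.0241, -0.0185]
tool_rot: [[1.0, -0.008, 0.022], [-0.007, -1.0, -0.022], [0.022, 0.022, -1.0]]
force: [0.2, -0.1, 0.3]
grip_width: 0.999
```

Request:
carry_out(
  series=[
    [0,0,0,0,1],
    [0,0,0,0,1],
    [0,0,0,0,1],
    [0,0,0,0,1],
    [0,0,0,0,1],
    [0,0,0,0,1],
  ],
)

```text
t: 18.92
tool_pos: [0.5946, 0.0241, -0.0182]
tool_rot: [[1.0, -0.008, 0.021], [-0.007, -1.0, -0.022], [0.022, 0.022, -1.0]]
force: [0.0, -0.0, -2.7]
grip_width: 0.518
```

The piston is gripped at 44 mm. Lifting and carrying it to the block.

Request:
carry_out(
  series=[
    [0,0,0.4,0,1],
    [0,0,0.7,0,1],
    [0,0,0.7,0,1],
    [-0.1,0.2,0.4,0,1],
    [-0.25,0.5,0,0,1],
    [-0.36,0.9,0,0,1],
    [-0.36,0.9,0,0,1],
    [-0.36,0.9,0,0,1],
    [-0.36,0.9,0,0,1],
    [-0.36,0.9,0,0,1],
  ],
)

```text
t: 19.75
tool_pos: [0.5283, 0.1803, 0.0492]
tool_rot: [[1.0, -0.017, 0.02], [-0.017, -1.0, -0.023], [0.021, 0.023, -1.0]]
force: [1.0, 0.5, -2.4]
grip_width: 0.52
```

Request:
carry_out(
  series=[
    [-0.36,0.9,0,0,1],
    [-0.36,0.9,0,0,1],
    [-0.36,0.9,0,0,1],
    [-0.2,0.5,0,0,1],
    [0,0,0,0,1],
    [0,0,0,0,1],
  ],
)

```text
t: 20.25
tool_pos: [0.4845, 0.2859, 0.0485]
tool_rot: [[1.0, -0.011, 0.019], [-0.01, -1.0, -0.022], [0.02, 0.022, -1.0]]
force: [-0.3, -0.5, -2.5]
grip_width: 0.52
```

Request:
carry_out(
  series=[
    [-0.03,0.5,0,0,1],
    [0,0.12,0,0,1],
    [0,0,0,0,1],
    [0,0,-0.5,0,1],
    [0,0,-0.5,0,1],
    [0,0,-0.3,0,1],
    [0,0,0,0,1],
  ],
)

```text
t: 20.83
tool_pos: [0.4865, 0.3027, 0.0086]
tool_rot: [[1.0, -0.015, 0.021], [-0.015, -1.0, -0.022], [0.021, 0.022, -1.0]]
force: [0.1, 0.2, -1.8]
grip_width: 0.52
```

```bash
python3 - <<'E'
from h import *
from bench import get_image,manip
b=get_image("side");a=get_image("scene")
cv2.imwrite("pics/v8.png",np.hstack([cv2.resize(a[170:290,320:440],(400,400),interpolation=2),cv2.resize(b[264:384,150:270],(400,400),interpolation=2)]))
s=manip.sense();print(s["tool_pos"],s["force"])
E
```

```text
[0.48715039 0.30328367 0.01014917] [ 0.22694931 -0.0123488  -1.98638251]
```

View pics/v8.png

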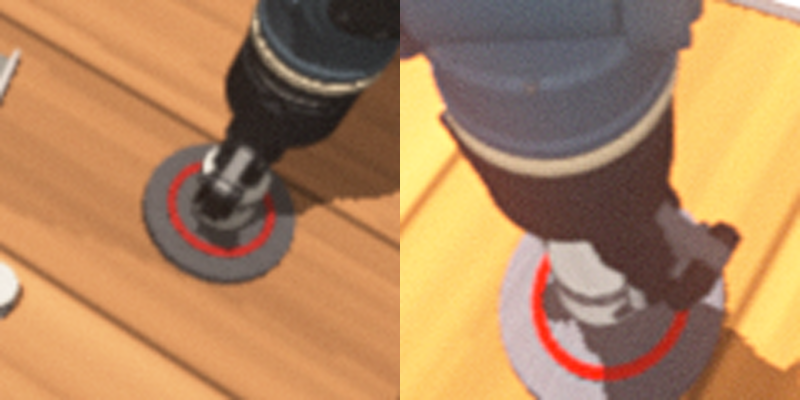

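The piston hangs over the ring, roughly centred. I'll make a small correction and lower it.

Request:
carry_out(
  series=[
    [-0.12,0.05,-0.2,0,1],
    [0,0,-0.2,0,1],
    [0,0,-0.15,0,1],
    [0,0,-0.1,0,1],
    [0,0,0,0,1],
  ],
)

```text
t: 21.35
tool_pos: [0.4847, 0.3053, -0.0089]
tool_rot: [[1.0, -0.016, 0.025], [-0.016, -1.0, -0.02], [0.026, 0.019, -0.999]]
force: [0.9, 0.4, -1.6]
grip_width: 0.517
```

Request:
carry_out(
  series=[
    [-0.03,0,-0.1,0,1],
    [0,0,0,0,1],
    [0,0,0,0,1],
  ],
)

```text
t: 21.6
tool_pos: [0.4859, 0.3062, -0.0077]
tool_rot: [[0.999, -0.016, 0.031], [-0.016, -1.0, -0.017], [0.031, 0.017, -0.999]]
force: [-0.5, -0.3, -1.9]
grip_width: 0.517
```

It is in contact at the expected height. Releasing and rising.

Request:
carry_out(
  series=[
    [0,0,0,0,-1],
    [0,0,0,0,-1],
    [0,0,0,0,-1],
    [0,0,0,0,-1],
    [0,0,0,0,-1],
    [0,0,0,0,-1],
    [0,0,0.4,0,-1],
    [0,0,0.8,0,-1],
    [0,0,0.9,0,-1],
    [0,0,0.9,0,-1],
  ],
)

```text
t: 22.43
tool_pos: [0.4817, 0.3036, 0.0785]
tool_rot: [[1.0, -0.016, 0.021], [-0.015, -1.0, -0.024], [0.021, 0.024, -1.0]]
force: [0.4, -0.5, 1.0]
grip_width: 0.996
```

Request:
carry_out(
  series=[
    [0,0,0.9,0,-1],
    [0,0,0.9,0,-1],
    [0,0,0.9,0,-1],
    [0,-0.8,0.3,0,-1],
    [0,-1,0,0,-1],
    [0,-1,0,0,-1],
    [0,-1,0,0,-1],
    [0,-1,0,0,-1],
    [0,-0.5,0,0,-1],
    [0,0,0,0,-1],
  ],
)

```text
t: 23.27
tool_pos: [0.4829, 0.1414, 0.1795]
tool_rot: [[0.999, -0.011, 0.03], [-0.011, -1.0, -0.019], [0.03, 0.019, -0.999]]
force: [-0.1, 0.3, -0.2]
grip_width: 1.001
```

```bash
python3 - <<'E'
from h import *
from bench import get_image,manip
b=get_image("side");a=get_image("scene");w=get_image("wrist");W=Cam("wrist");S=Cam("scene");D=Cam("side")
for n,c,im in(("scene",S,a),("side",D,b)):
    P=c.px([.4835,.3055,.056]);g=cv2.cvtColor(im,cv2.COLOR_BGR2HSV);m=cv2.inRange(g,np.array((0,0,185)),np.array((180,60,255)))
    for k in cv2.findContours(m,cv2.RETR_EXTERNAL,cv2.CHAIN_APPROX_NONE)[0]:
        if len(k)>15 and np.linalg.norm(np.array(cv2.minEnclosingCircle(k)[0])-P)<20:
            u=np.array([c.at(p,.056) for p in k[:,0]],np.float32)*1000;print(n,"piston",*cv2.minEnclosingCircle(u))
cv2.imwrite("pics/v9.png",np.vstack([np.hstack([cv2.resize(a[170:290,320:440],(300,300)),cv2.resize(b[264:384,150:270],(300,300))]),np.hstack([cv2.resize(a[60:180,140:260],(300,300)),cv2.resize(b[60:180,300:420],(300,300))])]))
cv2.imwrite("pics/s9.png",a);cv2.imwrite("pics/d9.png",b)
s=manip.sense();print(s["tool_pos"],s["tool_rot"].round(3).tolist())
E
```

```text
scene piston (485.8209228515625, 306.6632080078125) 23.348176956176758
side piston (497.54376220703125, 306.3733215332031) 36.51155471801758
[0.48336324 0.14423497 0.17939258] [[0.999, -0.009, 0.03], [-0.009, -1.0, -0.018], [0.031, 0.018, -0.999]]
```

View pics/v9.png

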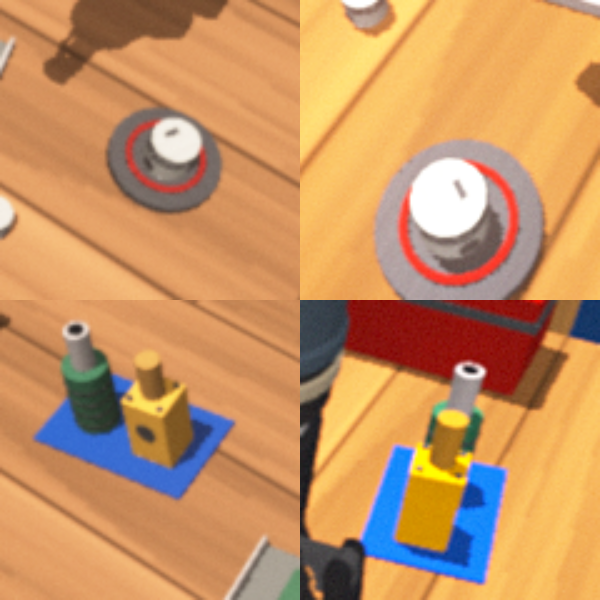

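The piston stands in the ring, about 2.5 mm off centre, and both tall parts still stand on the mat. Next I'll locate their necks for the return. That is 13 pictures viewed.

```bash
python3 - <<'E'
from h import *
S=Cam("scene");D=Cam("side")
for n,s,d in(("sil",(170.4,72.4),(368,88.4)),("val",(199.2,84.4),(360.4,108.8))):
    print(n,S.at(s,.143).round(4),D.at(d,.143).round(4),*cross(S,s,D,d))
a=cv2.imread("pics/s9.png")
m=hsv(a,(18,130,90),(32,255,255));o=np.zeros_like(m);o[75:125,185:220]=m[75:125,185:220]
q=cv2.approxPolyDP(big(o),2.5,True)[:,0];print(q.tolist())
E
```

```text
sil [ 0.4747 -0.3827] [ 0.4716 -0.3841] [ 0.47242158 -0.38552896  0.14113512] 0.0020864733241471914
val [ 0.4627 -0.2903] [ 0.4596 -0.2869] [ 0.46051767 -0.29281299  0.13944505] 0.000441170512815202
[[194, 93], [193, 99], [189, 99], [194, 120], [207, 123], [204, 107], [212, 101], [213, 94], [209, 96], [207, 93], [206, 98], [199, 100]]
```

Request:
carry_out(
  series=[
    [-0.03,-0.5,0,0,-1],
    [-0.05,-1,0,0,-1],
    [-0.05,-1,0,0,-1],
    [-0.05,-1,0,0,-1],
    [-0.05,-1,0,0,-1],
    [-0.05,-1,0,0,-1],
    [-0.05,-1,0,0,-1],
    [-0.05,-1,0,0,-1],
    [-0.05,-1,0,0,-1],
    [-0.05,-1,0,0,-1],
  ],
)

```text
t: 24.25
tool_pos: [0.4727, -0.1346, 0.1776]
tool_rot: [[0.999, 0.016, 0.031], [0.017, -1.0, -0.013], [0.031, 0.013, -0.999]]
force: [0.4, 0.6, 0.1]
grip_width: 0.999
```

Request:
carry_out(
  series=[
    [-0.05,-1,0,0,-1],
    [-0.05,-1,0,0,-1],
    [-0.05,-1,0,0,-1],
    [-0.03,-0.8,0,0,-1],
    [0,-0.4,0,0,-1],
    [0,0,0,0,-1],
    [0,0,0,0,-1],
  ],
)

```text
t: 24.83
tool_pos: [0.4723, -0.2653, 0.1755]
tool_rot: [[0.999, 0.021, 0.031], [0.021, -1.0, -0.011], [0.031, 0.012, -0.999]]
force: [-0.5, 0.4, 0.1]
grip_width: 1.002
```

Request:
carry_out(
  series=[
    [-0.33,-0.8,0,0,-1],
    [0,-0.1,0,0,-1],
    [0,0,-0.6,0,-1],
    [0,0,-0.6,0,-1],
    [0,0,-0.6,0,-1],
    [0,0,0,0,-1],
  ],
)

```text
t: 25.33
tool_pos: [0.4665, -0.2846, 0.1206]
tool_rot: [[0.999, 0.03, 0.034], [0.03, -1.0, -0.009], [0.033, 0.01, -0.999]]
force: [-0.5, 0.1, -0.6]
grip_width: 1.002
```

Request:
carry_out(
  series=[
    [-0.15,-0.25,-0.3,-0.008,-1],
    [0,0,-0.5,0,-1],
    [0,0,-0.4,0,-1],
    [0,0,0,0,-1],
  ],
)

```text
t: 25.67
tool_pos: [0.4638, -0.2896, 0.0851]
tool_rot: [[0.999, 0.004, 0.035], [0.005, -1.0, -0.01], [0.035, 0.011, -0.999]]
force: [-0.4, -0.5, 0.1]
grip_width: 1.004
```

Request:
carry_out(
  series=[
    [-0.05,-0.06,-0.4,0,-1],
    [0,0,0,0,-1],
    [0,0,0,0,1],
    [0,0,0,0,1],
    [0,0,0,0,1],
    [0,0,0,0,1],
    [0,0,0,0,1],
    [0,0,0,0,1],
  ],
)

```text
t: 26.33
tool_pos: [0.4644, -0.2918, 0.0787]
tool_rot: [[0.999, 0.003, 0.04], [0.003, -1.0, -0.013], [0.04, 0.014, -0.999]]
force: [0.0, -0.0, -4.8]
grip_width: 0.308
```

Request:
carry_out(
  series=[
    [0,0,0.3,0,1],
    [0,0,0.6,0,1],
    [0,0,0.6,0,1],
    [0,0,0.6,0,1],
    [0.1,0.4,0,0,1],
    [0.15,0.8,0,0,1],
    [0.15,0.8,0,0,1],
    [0.15,0.8,0,0,1],
    [0.15,0.8,0,0,1],
    [0.15,0.8,0,0,1],
  ],
)

```text
t: 27.17
tool_pos: [0.4862, -0.1548, 0.1425]
tool_rot: [[0.999, -0.005, 0.032], [-0.005, -1.0, -0.009], [0.032, 0.009, -0.999]]
force: [0.5, -0.1, -5.0]
grip_width: 0.311
```

Request:
carry_out(
  series=[
    [0.15,0.8,0,0,1],
    [0.15,0.8,0,0,1],
    [0.15,0.8,0,0,1],
    [0.15,0.8,0,0,1],
    [0.15,0.8,0,0,1],
    [0.15,0.8,0,0,1],
    [0.1,0.5,0,0,1],
    [0,0.3,0,0,1],
    [0,0,0,0,1],
  ],
)

```text
t: 27.92
tool_pos: [0.5114, 0.032, 0.1382]
tool_rot: [[1.0, 0.001, 0.023], [0.001, -1.0, -0.003], [0.023, 0.003, -1.0]]
force: [0.1, 0.2, -6.2]
grip_width: 0.309
```

Request:
carry_out(
  series=[
    [0.3,0.3,0,0,1],
    [0.2,0.2,0,0,1],
    [0,0,0,0,1],
    [0,0,-0.5,0,1],
    [0,0,-0.5,0,1],
    [0,0,-0.4,0,1],
    [0,0,0,0,1],
  ],
)

```text
t: 28.5
tool_pos: [0.528, 0.0456, 0.0947]
tool_rot: [[1.0, -0.002, 0.024], [-0.002, -1.0, -0.005], [0.024, 0.005, -1.0]]
force: [-0.9, -0.1, -4.7]
grip_width: 0.304
```

Request:
carry_out(
  series=[
    [0,0.07,-0.2,0,1],
    [0,0,-0.2,0,1],
    [0,0,-0.1,0,1],
    [0,0,-0.1,0,1],
    [0,0,0,0,1],
  ],
)

```text
t: 28.92
tool_pos: [0.5304, 0.0474, 0.082]
tool_rot: [[1.0, -0.004, 0.03], [-0.004, -1.0, -0.003], [0.03, 0.003, -1.0]]
force: [-0.2, 0.1, -6.0]
grip_width: 0.307
```

Request:
carry_out(
  series=[
    [-0.08,0,-0.1,0,1],
    [0,0,-0.1,0,1],
    [0,0,-0.1,0,1],
    [0,0,0,0,1],
  ],
)

```text
t: 29.25
tool_pos: [0.5309, 0.0489, 0.0816]
tool_rot: [[0.999, -0.003, 0.043], [-0.003, -1.0, 0.001], [0.043, -0.001, -0.999]]
force: [-0.2, 0.5, -5.5]
grip_width: 0.31
```

Contact: z has stalled at the expected 0.081, and the tilt equals the grasp tilt, so the valve is upright. Releasing.

Request:
carry_out(
  series=[
    [0,0,0,0,-1],
    [0,0,0,0,-1],
    [0,0,0,0,-1],
    [0,0,0,0,-1],
    [0,0,0,0,-1],
    [0,0,0,0,-1],
    [0,0,0.4,0,-1],
    [0,0,0.8,0,-1],
    [0,0,0.9,0,-1],
    [0,0,0.9,0,-1],
  ],
)

```text
t: 30.08
tool_pos: [0.5278, 0.048, 0.1682]
tool_rot: [[0.999, -0.004, 0.033], [-0.004, -1.0, -0.0], [0.033, 0.0, -0.999]]
force: [1.5, 1.1, 0.3]
grip_width: 0.999
```

Request:
carry_out(
  series=[
    [-0.05,-0.5,0.2,0,-1],
    [-0.13,-1,0,0,-1],
    [-0.13,-1,0,0,-1],
    [-0.13,-1,0,0,-1],
    [-0.13,-1,0,0,-1],
    [-0.13,-1,0,0,-1],
    [-0.13,-1,0,0,-1],
    [-0.13,-1,0,0,-1],
    [-0.13,-1,0,0,-1],
    [-0.13,-1,0,0,-1],
  ],
)

```text
t: 30.92
tool_pos: [0.4936, -0.2436, 0.1806]
tool_rot: [[0.999, 0.006, 0.045], [0.006, -1.0, 0.001], [0.045, -0.001, -0.999]]
force: [0.7, 0.5, 0.0]
grip_width: 1.003
```

Request:
carry_out(
  series=[
    [-0.13,-1,0,0,-1],
    [-0.13,-1,0,0,-1],
    [-0.13,-1,0,0,-1],
    [-0.13,-0.8,0,0,-1],
    [0,-0.5,0,0,-1],
    [0,0,0,0,-1],
    [0,0,0,0,-1],
  ],
)

```text
t: 31.5
tool_pos: [0.4742, -0.3858, 0.1778]
tool_rot: [[0.999, -0.001, 0.043], [-0.001, -1.0, 0.001], [0.043, -0.001, -0.999]]
force: [0.3, 0.2, 0.2]
grip_width: 1.0
```

```bash
python3 - <<'E'
from h import *
from bench import get_image,manip
s=manip.sense();print(s["tool_pos"],s["tool_rot"].round(3).tolist())
b=get_image("side");a=get_image("scene");
cv2.imwrite("pics/v10.png",np.vstack([np.hstack([cv2.resize(a[140:260,210:330],(300,300)),cv2.resize(b[150:270,190:310],(300,300))]),np.hstack([cv2.resize(a[40:160,140:260],(300,300)),cv2.resize(b[60:180,300:420],(300,300))])]))
E
```

```text
[ 0.47424496 -0.38582834  0.17783951] [[0.999, -0.001, 0.043], [-0.001, -1.0, 0.001], [0.043, -0.001, -0.999]]
```

View pics/v10.png

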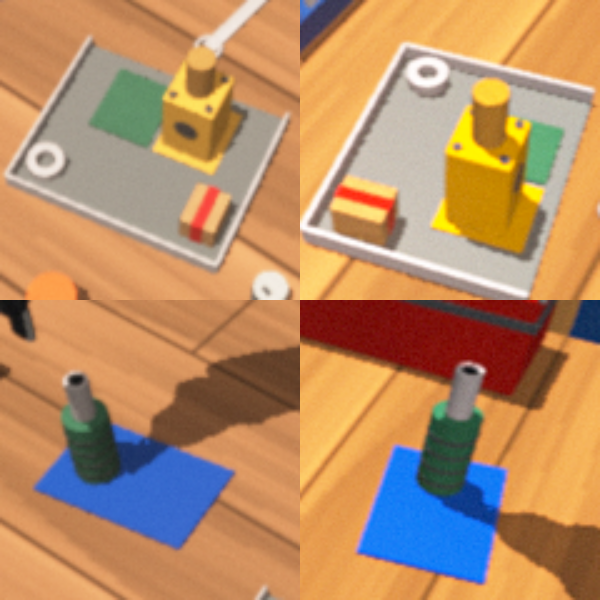

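The valve stands upright on the yellow plate and the silencer is untouched on the mat. I'll work out the valve's offset and descend on the silencer.

```bash
python3 - <<'E'
from h import *
S=Cam("scene");D=Cam("side");print(S.at((290.4,161.2),.145),D.at((266.4,187.2),.145),"plate .5257 .0483")
E
```

```text
[0.52588522 0.04528224] [0.52780443 0.04943223] plate .5257 .0483
```

Request:
carry_out(
  series=[
    [0.02,0.07,0,0,-1],
    [0,0,-0.6,0,-1],
    [0,0,-0.6,0,-1],
    [0,0,-0.6,0,-1],
    [0,0,-0.6,0,-1],
    [0,0,0,0,-1],
  ],
)

```text
t: 32.1
tool_pos: [0.4779, -0.3755, 0.1065]
tool_rot: [[0.999, 0.008, 0.047], [0.008, -1.0, -0.0], [0.047, 0.001, -0.999]]
force: [-0.6, 0.7, -0.1]
grip_width: 1.003
```

Valve is within about 3 mm of its plate centre. Continuing down on the silencer.

Request:
carry_out(
  series=[
    [-0.1,-0.28,-0.2,0,-1],
    [-0.03,-0.05,-0.5,0,-1],
    [0,-0.03,-0.3,0,-1],
    [0,0,0,0,-1],
  ],
)

```text
t: 32.43
tool_pos: [0.4756, -0.3856, 0.0785]
tool_rot: [[0.999, 0.013, 0.049], [0.013, -1.0, -0.002], [0.049, 0.003, -0.999]]
force: [-0.4, -0.0, 0.6]
grip_width: 1.002
```

Request:
carry_out(
  series=[
    [0,0.05,-0.15,0,-1],
    [0,0,0,0,-1],
    [0,0,0,0,1],
    [0,0,0,0,1],
    [0,0,0,0,1],
    [0,0,0,0,1],
    [0,0,0,0,1],
    [0,0,0,0,1],
    [0,0,0,0,1],
  ],
)

```text
t: 33.18
tool_pos: [0.4767, -0.3852, 0.0774]
tool_rot: [[0.999, 0.013, 0.052], [0.013, -1.0, -0.005], [0.052, 0.006, -0.999]]
force: [0.5, -0.7, -1.5]
grip_width: 0.309
```

Request:
carry_out(
  series=[
    [0,0,0.3,0,1],
    [0,0,0.6,0,1],
    [0,0,0.6,0,1],
    [0,0,0.6,0,1],
    [0.1,0.4,0,0,1],
    [0.18,0.8,0,0,1],
    [0.18,0.8,0,0,1],
    [0.18,0.8,0,0,1],
    [0.18,0.8,0,0,1],
    [0.18,0.8,0,0,1],
  ],
)

```text
t: 34.02
tool_pos: [0.5042, -0.2481, 0.1407]
tool_rot: [[0.999, 0.006, 0.047], [0.006, -1.0, -0.001], [0.047, 0.001, -0.999]]
force: [0.9, 1.2, -4.1]
grip_width: 0.308
```

Request:
carry_out(
  series=[
    [0.18,0.8,0,0,1],
    [0.18,0.8,0,0,1],
    [0.18,0.8,0,0,1],
    [0.18,0.8,0,0,1],
    [0.18,0.8,0,0,1],
    [0.18,0.8,0,0,1],
    [0.1,0.5,0,0,1],
    [0,0.3,0,0,1],
    [0,0,0,0,1],
  ],
)

```text
t: 34.77
tool_pos: [0.5358, -0.0599, 0.136]
tool_rot: [[0.999, 0.012, 0.04], [0.012, -1.0, 0.006], [0.04, -0.005, -0.999]]
force: [-0.1, -0.2, -4.0]
grip_width: 0.307
```

Request:
carry_out(
  series=[
    [0.12,0.5,0,0,1],
    [0.1,0.4,0,0,1],
    [0,0.12,0,0,1],
    [0,0,0,0,1],
    [0,0,-0.5,0,1],
    [0,0,-0.5,0,1],
    [0,0,-0.3,0,1],
    [0,0,0,0,1],
  ],
)

```text
t: 35.43
tool_pos: [0.5411, -0.0314, 0.0954]
tool_rot: [[0.999, 0.011, 0.04], [0.011, -1.0, 0.003], [0.04, -0.003, -0.999]]
force: [-0.5, 0.5, -2.2]
grip_width: 0.31
```

Request:
carry_out(
  series=[
    [0.02,0.18,-0.2,0,1],
    [0,0,-0.2,0,1],
    [0,0,-0.1,0,1],
    [0,0,-0.1,0,1],
    [0,0,0,0,1],
  ],
)

```text
t: 35.85
tool_pos: [0.5439, -0.0264, 0.0802]
tool_rot: [[0.999, 0.009, 0.045], [0.009, -1.0, 0.004], [0.045, -0.003, -0.999]]
force: [-0.3, 1.1, -4.9]
grip_width: 0.307
```

Request:
carry_out(
  series=[
    [-0.03,0,-0.1,0,1],
    [0,0,-0.1,0,1],
    [0,0,0,0,1],
  ],
)

```text
t: 36.1
tool_pos: [0.5463, -0.0255, 0.0804]
tool_rot: [[0.998, 0.011, 0.055], [0.01, -1.0, 0.005], [0.055, -0.004, -0.998]]
force: [-0.1, 0.2, -3.8]
grip_width: 0.306
```

Contact, with the tilt equal to the grasp tilt again. Releasing, rising and backing off.

Request:
carry_out(
  series=[
    [0,0,0,0,-1],
    [0,0,0,0,-1],
    [0,0,0,0,-1],
    [0,0,0,0,-1],
    [0,0,0,0,-1],
    [0,0,0,0,-1],
    [0,0,0.4,0,-1],
    [0,0,0.8,0,-1],
    [0,0,0.9,0,-1],
    [0,0,0.9,0,-1],
  ],
)

```text
t: 36.93
tool_pos: [0.5429, -0.0256, 0.1669]
tool_rot: [[0.999, 0.01, 0.045], [0.01, -1.0, 0.005], [0.045, -0.005, -0.999]]
force: [0.9, -0.9, 1.0]
grip_width: 1.001
```

Request:
carry_out(
  series=[
    [0,0,0.5,0,-1],
    [-0.3,-0.8,0.3,0,-1],
    [-0.3,-0.8,0,0,-1],
    [-0.3,-0.8,0,0,-1],
    [-0.3,-0.8,0,0,-1],
    [-0.3,-0.8,0,0,-1],
    [0,-0.5,0,0,-1],
    [0,0,0,0,-1],
    [0,0,0,0,-1],
    [0,0,0,0,-1],
  ],
)

```text
t: 37.77
tool_pos: [0.4991, -0.1654, 0.198]
tool_rot: [[0.998, 0.013, 0.054], [0.012, -1.0, 0.004], [0.054, -0.004, -0.999]]
force: [0.8, 0.3, 0.4]
grip_width: 1.002
```

```bash
python3 - <<'E'
from h import *
from bench import get_image,manip
s=manip.sense();print(s["tool_pos"],s["t"],s["force"])
b=get_image("side");a=get_image("scene");
cv2.imwrite("pics/v11.png",np.vstack([np.hstack([cv2.resize(a[140:260,210:330],(300,300)),cv2.resize(b[150:270,190:310],(300,300))]),np.hstack([cv2.resize(a[170:290,320:440],(300,300)),cv2.resize(b[264:384,150:270],(300,300))])]))
E
```

```text
[ 0.49910167 -0.16537479  0.19795211] 37.7667 [0.79897939 0.26740209 0.39177131]
```

View pics/v11.png

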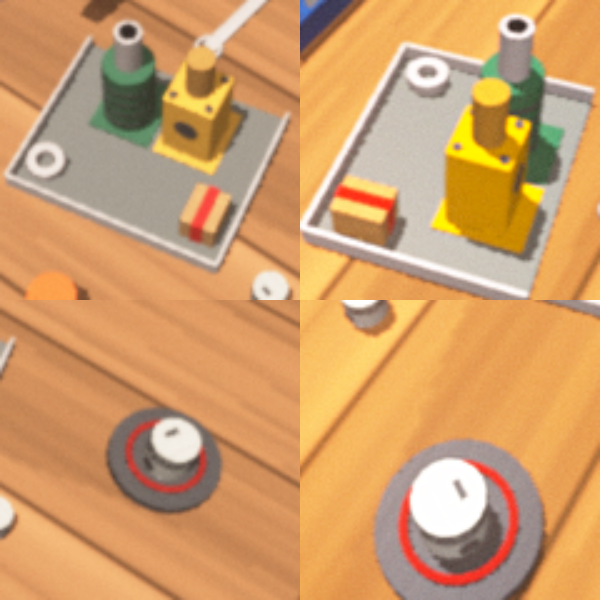

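All three parts stand in place. I'll check the silencer's offset numerically, and hand in if it is good.

```bash
python3 - <<'E'
from h import *
from bench import order
S=Cam("scene");D=Cam("side");p,q=S.at((260.8,152.8),.145),D.at((276.4,160.4),.145);g=np.array([.5395,-.0242])
e=[np.linalg.norm(v-g) for v in(p,q)];print(p,q,e)
if max(e)<.009: print(order.sign_off())
E
```

```text
[ 0.54712932 -0.02482039] [ 0.5455043  -0.02482447] [np.float64(0.007654499704020941), np.float64(0.0060366842137891865)]
the job is handed in; nothing more can be done
None
```

The job is handed in, but no verdict was reported. I moved the silencer and valve to the mat, stood the piston in the red ring, then put the silencer and valve back on their plates. It took about 38 s of the 128 s allowed.

**Last checks:**

| Part | Offset from its target | Limit |
|---|---|---|
| Silencer | 6–8 mm from the green plate's centre | 15 mm |
| Valve | about 3 mm from the yellow plate's centre | 15 mm |
| Piston | about 2.5 mm from the ring's centre | 12 mm |

- **Upright and clear:** all three looked upright in the last picture, and the gripper was open and well clear of them.
- **Bystanders:** I only checked these by eye. The bearing and carton looked unmoved in the last picture. The wrench was only partly in view and was never approached.

**What failed or disagreed:**
- **First grasp missed:** the first grasp of the silencer closed on air. The images put the real fingertips about 40 mm above the reported TCP. I corrected for that afterwards, and the silencer was not disturbed.
- **Contact force unreliable:** the reported force mostly failed to show contact when setting parts down. I relied on the expected height and on the downward motion stalling instead.
- **Tool tilt:** the tool slowly tilted by up to about 3 degrees over the run.
- **Piston in the side view:** the automatic outline there was unusable (radius 36 mm instead of 23 mm), so its position rests on the scene camera alone.

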